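# Crank the vial carriage to the red mark

## Robot

A 6-joint arm with a two-finger parallel gripper is mounted at the origin on the work surface. World frame = base frame: x ahead of the robot, y to its left, z up, the work surface at z = 0. Lengths are in m, angles in rad, forces in N, time in s.
With the tool pointing down it reaches from about 0.3 to 0.875 m from the base axis. Payload 6.4 kg.
Tool frame: the origin (TCP) lies between the finger pads; the fingertips stand tip_extent ahead of it and the grasp point (between the pads) lies 5 mm behind it (tip_extent is the distance from the TCP to the fingertips, in m); z points along the fingers, y is the direction in which the jaws open and shut (so a half turn about z gives the same grasp; the last joint's range is limited). The gripper opens to 85 mm and grips with 20 to 120 N. Pads are 22 mm wide; open, the fingers measure 114 mm over their backs; the gripper's body (76 mm by 85 mm) begins 54 mm behind the grasp point. The pads swing forward as they close: fully open they stand 13 mm farther back than shut.
Start: joints at [-1.395, 0.181, 1.607, -0, 1.354, -0.206], TCP at [0.214, -0.534, 0.245] pointing down, gripper open.
Joint ranges: [-2.99, 2.99], [-0.89, 2.07], [0.3, 2.58], [-1.14, 4.28], [0, 2.63], [-3.12, 3.12]. Speed limits (rad/s): [2.57, 2.57, 3.01, 3.14, 3.14, 3.14].

## Interface

Orientations are given as a unit quaternion [w, x, y, z].
In Python, from bench import * gives the robot as it stands.
- The arm moves only by the shell command python3 -m jog 'ROWS'. ROWS is JSON, a list of rows, each a list of 3 entries, a list of its own where there are three numbers: the shift along the tool's x, y, z in mm, then the turn, a rotation vector about the tool's x, y, z in rad, then the opening, from 0 (shut) to 1 (fully open). A call has 1 to 20 rows; each row is the pose to reach, as a shift and turn from the pose measured when the call began, along the tool's axes at that moment; what a row does not reach only later rows make up. A row lasts 1/12 s, in which the tool goes at most 41.7 mm and 7.16 degrees, less where a joint would pass 70% of its speed; a pose out of reach is approached as far as the arm can. A call with a gripper value outside its range is refused whole. The fingers move at their own pace and stop on an object; the grip force is fixed at half the most. Time passes only in rows, so rows that repeat a pose let the fingers close. It gives the time, the measured TCP pose, the force and the opening at its end, in the units of the state.
- get_obs(): the state, without advancing time (a new reading comes with each control period).
- camera(name): name is "scene" or "top" or "wrist"; returns (picture, depth): 400x640x3 uint8, red, green, blue; 400x640 float32, m along the optical axis (not along the pixel's ray), 0 where there is no reading.
- get_calibration(name): a dict with "fx", "fy", "cx", "cy" (pixels), "k1" (the pictures are not rectified: a ray, as slopes to the right and down, at radius r is drawn at 1 + k1 r^2 times it, then the intrinsics apply), "world_from_camera" (4x4, takes a point from camera to world coordinates). Camera axes: x right, y down, z forward; pixel columns grow to the right and rows downward; lengths in m; the calibration is good to about 2 mm. A picture is of the moment at which its call begins: read the wrist's pose just before it. get_calibration takes no time and is no camera call; for the wrist camera it gives the pose at the moment of the call.
- hand_in(): hands the job in, once; it reports no verdict.
The state is a dict: "time_s": time; "q": joint angles; "dq": joint speeds; "joint_efforts": joint torques, N m; "eef_pos": TCP position; "eef_rot": TCP orientation; "wrist_force": force on the tool from outside, world axes, zero at the start; "torque": the same for the moment, N m; "opening": opening from 0.0 (shut) to 1.0 (fully open).
Only numpy, scipy, OpenCV 4.12 (cv2) and the standard library are available. Lean on these libraries where they do the work, as an engineer would, in place of code of your own. Each camera call takes 0.05 s, during which the arm holds its last target.

## Task

The vial carriage of the hand-cranked stage has to be set for the next injection. Take the upright black handle of the handwheel and crank it until the carriage's pointer lines up with the red tab on the scale (not the blue one), then let go. Move the carriage only by the handwheel; do not push on the carriage itself.

Things in the scene. Friction and masses are not known exactly. Their poses are not given: they have to be found in the camera images.
- stage: Fixed dark base 150 x 425 x 12 mm, grey gearbox and, on it, a level silver handwheel 116 mm across, top 76 mm above the bench. Origin: on the wheel's vertical axis at bench level; +y runs along the screw to the far end (360 mm), +x to the scale side, z up. Seen from above, one clockwise turn moves the carriage 60 mm away from the wheel (+y), anticlockwise nearer. The carriage stays where it is left.
- handle: Upright black cylinder standing on the handwheel, 45 mm from the wheel's axis: 18 mm in diameter, 54 mm tall. Origin at its centre, 107 mm above the bench; its foot is 4 mm above the wheel. It spins freely on its pin, so a gripper can carry it round the circle without turning itself; about 5 N along the circle turns the wheel. Nothing on the stage is taller.
- carriage: White carriage 84 x 66 mm sliding along the stage's y, with a rack of six amber vials with blue caps (top 83 mm above the bench). A black pointer sticks out on the scale side: the origin is its tip, 18 mm above the bench, 58 mm from the screw line; axes as the stage's. It starts between the two tabs and travels from 150 to 310 mm from the wheel's axis.
- red_tab: Red tab 16 x 12 x 14 mm fixed on the white scale beside the carriage's path, with a 6 mm nib towards the carriage; a like blue tab sits on the other side of the carriage. Origin: at the nib's end nearest the carriage, 15 mm above the bench, mid-width along the scale; axes as the stage's. The carriage is set when pointer tip and this origin have the same place along the stage's y.

How it is judged:
By the outcome, as a careful person would: the job done as asked, in the order asked, and still so for the second after the job is handed in, with the robot touching nothing.
It also fails if it takes over 42 s, if anything falls off the work surface, if the arm or the gripper's body presses on something with over 40 N, if the wrist force passes 120 N, or if a joint passes its speed limit or range.

## Working session

There is one attempt and no reset: what is moved stays moved. The work goes in short steps, Python scripts to look and compute and a shell command to move; the robot and the scene stay as the last step left them, time stands still between calls to the robot, and variables do not carry over. Pictures are saved under pics/ and viewed, and the job is handed in when it is done.

```bash
mkdir -p pics; ls
python3 - <<'E'
from bench import *
import cv2
print(get_obs())
for n in ["scene","top"]:
    p,d=camera(n); cv2.imwrite(f"pics/{n}0.png",p[:,:,::-1]); import numpy as np; np.savez(f"{n}0.npz",p=p,d=d); print(n,get_calibration(n))
E
```

```text
pics
{'time_s': 0.0, 'q': array([-1.39531003e+00,  1.81522618e-01,  1.60803087e+00,  4.91677003e-05,
        1.35382618e+00, -2.06319183e-01]), 'dq': array([-8.60645224e-04,  8.12827635e-05, -6.89727087e-04,  1.78262018e-03,
       -2.54139275e-04,  1.58554644e-03]), 'joint_efforts': array([-3.54855647e-04, -4.44869435e+01, -3.51337874e+01, -4.34445365e-04,
        9.11877461e-03,  1.30589956e-05]), 'eef_pos': array([ 0.214166  , -0.5330417 ,  0.24438346]), 'eef_rot': array([-8.93033818e-04,  9.81833961e-01,  1.89740019e-01,  3.77740719e-05]), 'wrist_force': array([ 0.24013452, -0.2885697 ,  0.59571615]), 'torque': array([ 0.00459291, -0.04343933, -0.07594644]), 'opening': 1.002548291261867}
scene {'fx': 436.696117497476, 'fy': 436.696117497476, 'cx': 322.9929892348817, 'cy': 199.8748549103339, 'k1': -0.020402541720652534, 'world_from_camera': array([[-0.85536921,  0.37711381, -0.355146  ,  0.88812702],
       [ 0.51791203,  0.63649497, -0.5715254 ,  0.4025672 ],
       [ 0.01051852, -0.67279962, -0.73974998,  0.60613188],
       [ 0.        ,  0.        ,  0.        ,  1.        ]])}
top {'fx': 403.917011647629, 'fy': 403.917011647629, 'cx': 313.30809259823695, 'cy': 199.87677997756612, 'k1': -0.10054876127268574, 'world_from_camera': array([[ 0.02895014, -0.99212417,  0.12186678,  0.54663126],
       [-0.99950765, -0.02725657,  0.0155414 , -0.01748679],
       [-0.01209733, -0.1222567 , -0.99242478,  0.73088236],
       [ 0.        ,  0.        ,  0.        ,  1.        ]])}
```

View pics/top0.png

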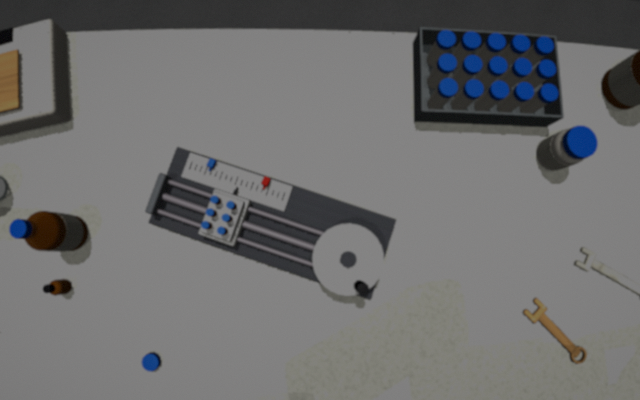

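View pics/scene0.png

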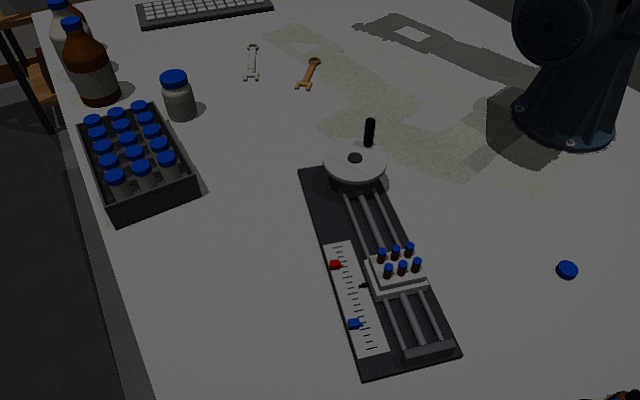

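The top view shows the wheel at about (348,259), handle (362,288), pointer (236,193), red tab (266,182) and blue tab (211,164). Red is nearer the wheel than the pointer, so I turn anticlockwise. Next I'll measure these positions.

```bash
cat > h.py <<'E'
import numpy as np, cv2
from bench import *
def ray(n,uv,C=None):
    C=C or get_calibration(n); K=np.array([[C['fx'],0,C['cx']],[0,C['fy'],C['cy']],[0,0,1]])
    s=cv2.undistortPoints(np.float64(uv).reshape(-1,1,2),K,np.float64([C['k1'],0,0,0]))[:,0]
    T=C['world_from_camera']; d=np.c_[s,np.ones(len(s))]@T[:3,:3].T
    return T[:3,3],d
def plane(n,uv,z,C=None):
    o,d=ray(n,uv,C); return o+d*((z-o[2])/d[:,2])[:,None]
def proj(n,P,C=None):
    C=C or get_calibration(n); T=np.linalg.inv(C['world_from_camera']); P=np.atleast_2d(P)@T[:3,:3].T+T[:3,3]
    s=P[:,:2]/P[:,2:]; r=(s**2).sum(1,keepdims=True); s=s*(1+C['k1']*r); return s*[C['fx'],C['fy']]+[C['cx'],C['cy']]
def masks(p):
    h=cv2.cvtColor(p,cv2.COLOR_RGB2HSV); H,S,V=[h[...,i].astype(int) for i in range(3)]
    return dict(red=((H<6)|(H>174))&(S>170)&(V>60),blue=(H>100)&(H<125)&(S>150)&(V>50))
E
python3 - <<'E'
from h import *
for n,box,k in [("top",(140,140,400,300),3),("scene",(290,110,470,390),2)]:
    p=np.load(n+"0.npz")['p']; d=np.load(n+"0.npz")['d']
    x0,y0,x1,y1=box
    c=cv2.resize(p[y0:y1,x0:x1],None,fx=k,fy=k,interpolation=cv2.INTER_CUBIC)
    c=np.clip(c.astype(float)*1.6,0,255).astype(np.uint8)
    cv2.imwrite(f"pics/{n}0z.png",c[:,:,::-1])
    for m,a in masks(p).items():
        N,l,s,ce=cv2.connectedComponentsWithStats(a.astype(np.uint8))
        for i in range(1,N):
            if x0<ce[i][0]<x1 and y0<ce[i][1]<y1 and s[i,4]>8: print(n,m,s[i],ce[i],d[int(ce[i][1]),int(ce[i][0])],plane(n,[ce[i]],.02))
E
```

```text
top red [263 177   7  10  44] [265.81818182 181.38636364] 0.713285 [[0.66490633 0.07954098 0.02      ]]
top blue [208 159   7  10  49] [211.16326531 163.12244898] 0.71844876 [[0.69593935 0.18068829 0.02      ]]
top blue [210 197   9   6  40] [214.425 199.425] 0.6553751 [[0.62987887 0.17060772 0.02      ]]
top blue [227 202   8   6  34] [230.55882353 204.76470588] 0.65511924 [[0.62109725 0.14087336 0.02      ]]
top blue [207 210   7   5  33] [210. 212.] 0.65347755 [[0.60707502 0.17730502 0.02      ]]
top blue [223 215   7   6  34] [226.  217.5] 0.6518166 [[0.59811819 0.14785864 0.02      ]]
top blue [202 222   8   6  39] [205.46153846 224.56410256] 0.6499696 [[0.58441197 0.18421149 0.02      ]]
top blue [218 228   8   6  36] [221.47222222 230.36111111] 0.64832187 [[0.57504609 0.15477076 0.02      ]]
scene red [330 260  13   7  63] [334.79365079 262.88888889] 0.6900744 [[0.66124554 0.07633165 0.02      ]]
scene blue [406 242   8   7  48] [409.5 245. ] 0.6472225 [[0.53543128 0.10996727 0.02      ]]
scene blue [392 244   9   8  54] [395.77777778 247.74074074] 0.645755 [[0.55855694 0.10270614 0.02      ]]
scene blue [378 248   9   7  50] [381.66 250.84] 0.6410921 [[0.5824045 0.0957839 0.02     ]]
scene blue [413 257   9   8  50] [416.88 260.26] 0.6311563 [[0.54442899 0.14014256 0.02      ]]
scene blue [399 260   9   8  51] [402.76470588 263.37254902] 0.62582517 [[0.56785417 0.13315112 0.02      ]]
scene blue [385 263   8   8  52] [388.38461538 266.38461538] 0.62318635 [[0.59123212 0.12588391 0.02      ]]
scene blue [348 318  15   9  89] [354.28089888 322.03370787] 0.62344295 [[0.6916822  0.17759819 0.02      ]]
```

View pics/top0z.png

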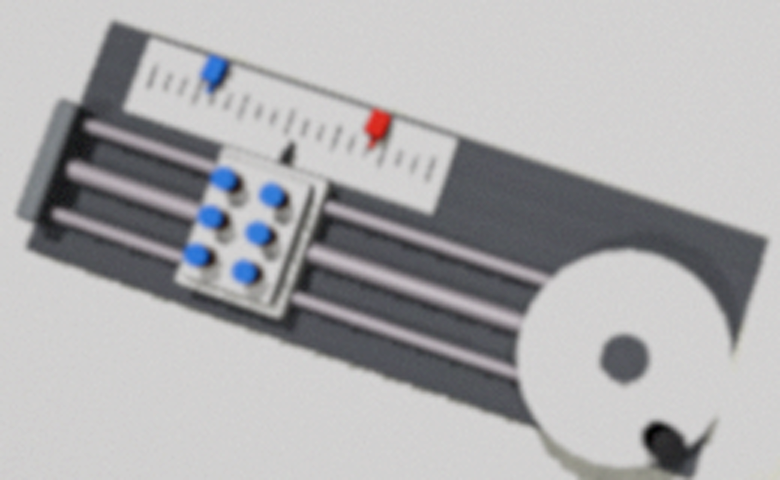

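View pics/scene0z.png

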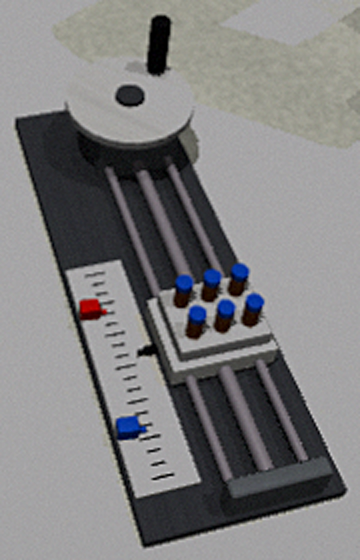

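```bash
cat > st.py <<'E'
from h import *
p=np.load("top0.npz")['p'];g=p.max(2)
# wheel: bright, low saturation blob around (348,259)
S=p.max(2).astype(int)-p.min(2)
def z3(x,y): return [140+(x+.5)/3-.5,140+(y+.5)/3-.5]
c=plane("top",[z3(112,22),z3(767,240),z3(28,248)],.012)
yd=c[0]-c[1]; print("len",np.linalg.norm(yd),"wid",np.linalg.norm(c[0]-c[2])); 
yd=yd[:2]/np.linalg.norm(yd[:2]); xd=np.array([yd[1],-yd[0]])
rim=plane("top",[z3(517,355),z3(625,248),z3(733,355),z3(530,305),z3(555,440),z3(705,285),z3(625,467)],.076)[:,:2]
A=np.c_[2*rim,np.ones(len(rim))]; s=np.linalg.lstsq(A,(rim**2).sum(1),rcond=None)[0]
w=s[:2]; r=np.sqrt(s[2]+w@w); print("wheel",w,r,np.hypot(*(rim-w).T), "hub",plane("top",[z3(625,357)],.078),plane("scene",[[290+130/2,110+96/2]],.078))
print("yd",yd,np.degrees(np.arctan2(yd[1],yd[0])),"xd",xd)
def stg(P): return np.array([(P[:2]-w)@xd,(P[:2]-w)@yd])
for nm,P in [("ptr t",plane("top",[z3(290,143)],.018)),("ptr s",plane("scene",[[360,286]],.018)),("red t",plane("top",[z3(371,149)],.015)),("red s",plane("scene",[[343,265.5]],.015)),
 ("handle top t",plane("top",[z3(665,440)],.134)),("handle top s",plane("scene",[[290+161/2,110+18/2]],.134)),("handle foot s",plane("scene",[[290+156/2,110+70/2]],.080))]: print(nm,P[0],stg(P[0]))
E
python3 st.py
python3 - <<'E'
from h import *
p=np.load("top0.npz")['p'];c=p[265:305,335:390];c=cv2.resize(c,None,fx=12,fy=12,interpolation=cv2.INTER_NEAREST)
cv2.imwrite("pics/hz.png",np.clip(c[:,:,::-1]*3.0,0,255).astype(np.uint8))
E
```

```text
len 0.42174911938512866 wid 0.1475134330304777
wheel [ 0.53349505 -0.06582734] 0.05810096751214976 [0.05797603 0.05841523 0.05797315 0.05804131 0.05799599 0.05794347
 0.05835955] hub [[ 0.5334221  -0.06560332  0.078     ]] [[ 0.53259354 -0.0630462   0.078     ]]
yd [0.2927547  0.95618758] 72.97705178505554 xd [ 0.95618758 -0.2927547 ]
ptr t [0.65306534 0.1325562  0.018     ] [0.05625391 0.22469664]
ptr s [0.64977889 0.13136702 0.018     ] [0.0534596  0.22259743]
red t [0.65115727 0.08406752 0.015     ] [0.06862473 0.17777377]
red s [0.65063028 0.08458144 0.015     ] [0.06797038 0.1781109 ]
handle top t [ 0.49495064 -0.08178436  0.134     ] [-0.03218419 -0.02654196]
handle top s [ 0.48959133 -0.08435558  0.134     ] [-0.03655596 -0.03056949]
handle foot s [ 0.49336219 -0.07857323  0.08      ] [-0.03464312 -0.02393655]
```

View pics/hz.png

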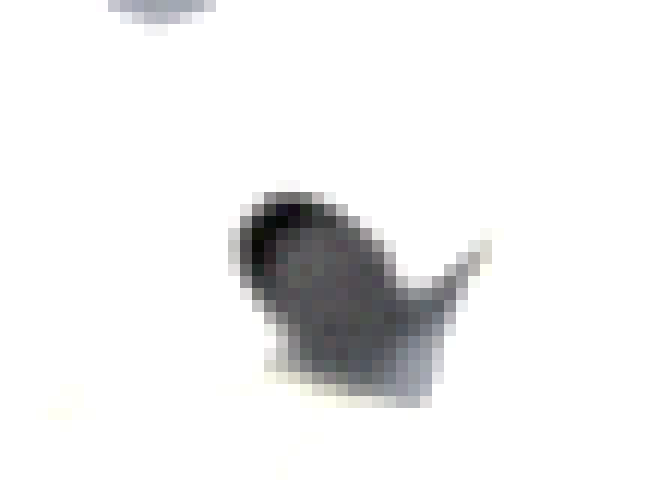

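```bash
cat >> st.py <<'E'
print('----')
ht=plane("top",[[363.9,291.2]],.134)[0]; hf=plane("top",[[335+290/12,265+245/12]],.082)[0]
hs=plane("scene",[[370.3,120.5]],.134)[0]
for P,hub in [(ht,plane("top",[z3(625,357)],.078)[0]),(hf,plane("top",[z3(625,357)],.078)[0]),(hs,plane("scene",[[355,158]],.078)[0])]:
    v=(P-hub)[:2]; print(P,v,np.hypot(*v),np.degrees(np.arctan2(v[1],v[0])))
import bench; print([k for k in dir(bench) if not k.startswith('_')])
print(get_calibration("wrist"))
E
python3 st.py | sed -n '/----/,$p'
```

```text
----
[ 0.48802053 -0.08566587  0.134     ] [-0.04540157 -0.02006255] 0.04963676946470545 -156.1597928237854
[ 0.49180125 -0.08392064  0.082     ] [-0.04162086 -0.01831732] 0.04547328753012242 -156.24572482147633
[ 0.49239003 -0.08102514  0.134     ] [-0.04020351 -0.01797894] 0.04404048877119909 -155.90588473838258
['MotionError', 'camera', 'get_calibration', 'get_obs', 'hand_in', 'tip_extent']
{'fx': 291.7440826676541, 'fy': 291.7440826676541, 'cx': 320.3842809293517, 'cy': 199.67395249898206, 'k1': 0.0010962696190312345, 'world_from_camera': array([[ 0.37244586, -0.87662601, -0.30464884,  0.29131697],
       [-0.92805337, -0.3521667 , -0.12122526, -0.50242436],
       [-0.00101796,  0.32788023, -0.94471875,  0.37293965],
       [ 0.        ,  0.        ,  0.        ,  1.        ]])}
```

```bash
cat > to.py <<'E'
import sys
from h import *
from scipy.spatial.transform import Rotation as R
def tool(P):
    o=get_obs(); r=R.from_quat(np.array(o['eef_rot'])[[1,2,3,0]]); return r.inv().apply((np.atleast_2d(P)-o['eef_pos']))*1000
if __name__=="__main__":
    import bench; print(bench.tip_extent); P=[float(x) for x in sys.argv[1:4]]; print(tool(P).round(1), get_obs()['eef_pos'])
E
python3 to.py .4923 -.0837 .215
```

```text
0.014
[[ 425.6 -313.4   30.1]] [ 0.21414948 -0.53312682  0.24447603]
```

```bash
python3 -m jog '[[[425.6,-313.4,30],[0,0,0],1],[[425.6,-313.4,30],[0,0,0],1],[[425.6,-313.4,30],[0,0,0],1],[[425.6,-313.4,30],[0,0,0],1],[[425.6,-313.4,30],[0,0,0],1],[[425.6,-313.4,30],[0,0,0],1],[[425.6,-313.4,30],[0,0,0],1],[[425.6,-313.4,30],[0,0,0],1],[[425.6,-313.4,30],[0,0,0],1],[[425.6,-313.4,30],[0,0,0],1],[[425.6,-313.4,30],[0,0,0],1],[[425.6,-313.4,30],[0,0,0],1],[[425.6,-313.4,30],[0,0,0],1],[[425.6,-313.4,30],[0,0,0],1],[[425.6,-313.4,30],[0,0,0],1],[[425.6,-313.4,30],[0,0,0],1],[[425.6,-313.4,30],[0,0,0],1]]'
python3 - <<'E'
from h import *
C=get_calibration("wrist");p,d=camera("wrist");np.savez("w1.npz",p=p,d=d,T=C['world_from_camera']);cv2.imwrite("pics/w1.png",np.clip(p[:,:,::-1]*1.4,0,255).astype(np.uint8))
print(get_obs()['time_s'], proj("wrist",[[.5334,-.0655,.078],[.4923,-.0837,.134],[.4923,-.0837,.08]]))
E
```

```text
time_s: 1.52
eef_pos: [0.4919, -0.0845, 0.2149]
eef_rot: [-0.001, 0.982, 0.189, -0.0]
wrist_force: [-0.4, -0.2, 0.3]
opening: 1.0
1.5667 [[317.671352   142.21921292]
 [319.29605735 211.35561747]
 [319.55206162 190.45832367]]
```

View pics/w1.png

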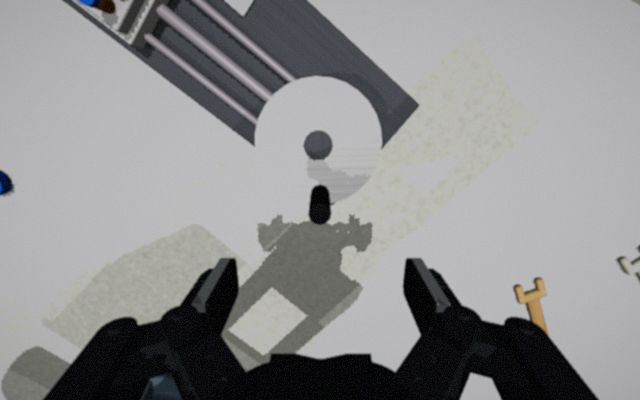

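Wrist view: hub at (317,144), handle foot (320,189) and top (320,213). These agree within 2 px of the predictions, so I'll descend and grip.

```bash
python3 to.py .4923 -.0837 .102; python3 -m jog '[[[0,-1,40],[0,0,0],1],[[0,-1,80],[0,0,0],1],[[0,-1,113],[0,0,0],1],[[0,-1,113],[0,0,0],1],[[0,-1,113],[0,0,0],0.5],[[0,-1,113],[0,0,0],0],[[0,-1,113],[0,0,0],0],[[0,-1,113],[0,0,0],0],[[0,-1,113],[0,0,0],0],[[0,-1,113],[0,0,0],0],[[0,-1,113],[0,0,0],0]]'
python3 - <<'E'
from h import *
p,d=camera("wrist");cv2.imwrite("pics/w2.png",np.clip(p[:,:,::-1]*1.4,0,255).astype(np.uint8))
E
```

```text
0.014
[[  0.8  -0.6 113. ]] [ 0.49188279 -0.0847217   0.21503645]
time_s: 2.48
eef_pos: [0.4924, -0.0839, 0.1037]
eef_rot: [-0.0, 0.982, 0.189, 0.001]
wrist_force: [-2.8, 0.2, 7.3]
opening: 0.178
```

View pics/w2.png

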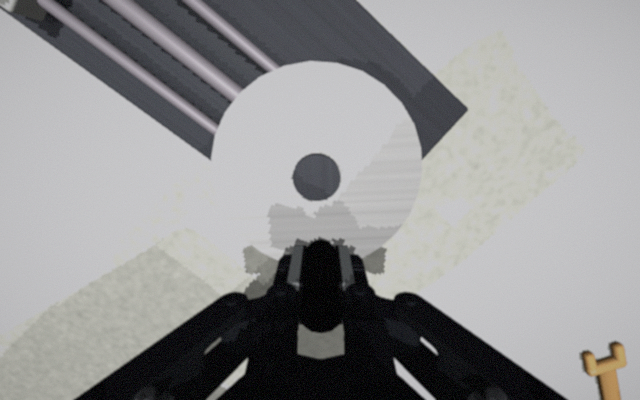

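The view shows the handle at (320,280) held between the pads. I'll work out the shifts for the first 90° anticlockwise.

```bash
cat > arc.py <<'E'
import sys
from to import *
cx,cy=[float(x) for x in sys.argv[1:3]]; o=get_obs()['eef_pos']; v=o[:2]-[cx,cy]; t0=np.arctan2(v[1],v[0]); r=np.hypot(*v)
print("r",r,"ang",np.degrees(t0))
for d in sys.argv[3:]:
    t=t0+np.radians(float(d)); print(d,tool([cx+.045*np.cos(t),cy+.045*np.sin(t),.1035]).round(1)[0])
E
python3 arc.py .5335 -.0657 0 9 18 27 36 45 54 63 72 81 90
```

```text
r 0.04498945953169186 ang -156.05476341615838
0 [-0.   0.   0.2]
9 [0.8 7.  0.2]
18 [ 2.7 13.8  0.2]
27 [ 5.7 20.2  0.2]
36 [ 9.6 26.1  0.2]
45 [14.4 31.3  0.2]
54 [19.9 35.7  0.2]
63 [26.  39.1  0.2]
72 [32.7 41.6  0.2]
81 [39.6 43.   0.2]
90 [46.6 43.3  0.2]
```

```bash
python3 -m jog '[[[0.8,7,0],[0,0,0],0],[[2.7,13.8,0],[0,0,0],0],[[5.7,20.2,0],[0,0,0],0],[[9.6,26.1,0],[0,0,0],0],[[14.4,31.3,0],[0,0,0],0],[[19.9,35.7,0],[0,0,0],0],[[26,39.1,0],[0,0,0],0],[[32.7,41.6,0],[0,0,0],0],[[39.6,43,0],[0,0,0],0],[[46.6,43.3,0],[0,0,0],0],[[46.6,43.3,0],[0,0,0],0],[[46.6,43.3,0],[0,0,0],0]]'
cat > look.py <<'E'
from h import *
import sys
t=sys.argv[1]
for n,box,k in [("top",(140,140,400,300),3),("scene",(290,110,470,390),2)]:
    p,d=camera(n); np.savez(f"{n}{t}.npz",p=p,d=d); x0,y0,x1,y1=box
    c=cv2.resize(p[y0:y1,x0:x1],None,fx=k,fy=k,interpolation=cv2.INTER_CUBIC)
    cv2.imwrite(f"pics/{n}{t}z.png",np.clip(c[:,:,::-1]*1.6,0,255).astype(np.uint8))
E
python3 look.py 1
```

```text
time_s: 3.53
eef_pos: [0.5518, -0.1063, 0.1038]
eef_rot: [-0.0, 0.982, 0.189, 0.001]
wrist_force: [1.3, 2.5, -0.5]
opening: 0.182
```

View pics/top1z.png

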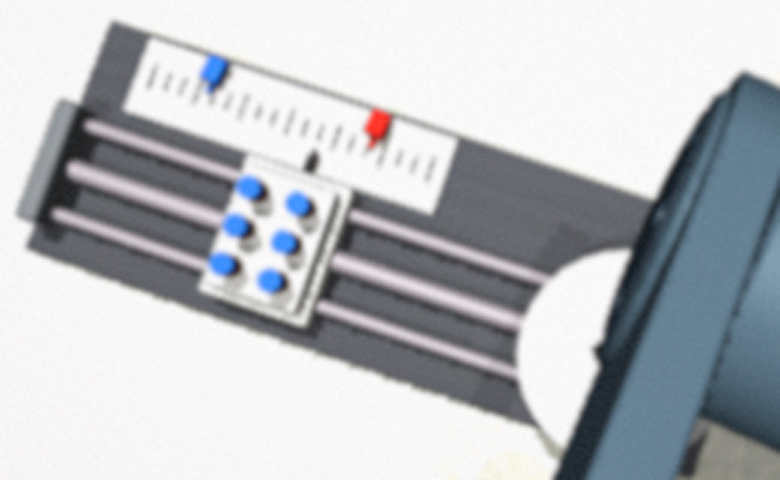

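View pics/scene1z.png

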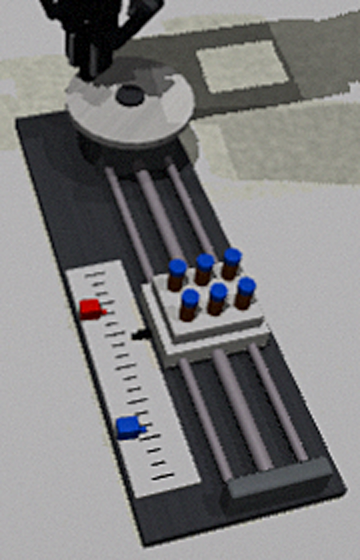

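Cranking works: the pointer moved from (290,143) to (314,150) in the top crop, towards the red nib at (371,149). I'll continue with the next 90°.

```bash
python3 arc.py .5335 -.0657 0 9 18 27 36 45 54 63 72 81 90 99 108 117 126 135 144
```

```text
r 0.04447249605148915 ang -65.78641526078381
0 [0.  0.5 0.3]
9 [ 7.  -0.3  0.3]
18 [13.8 -2.3  0.3]
27 [20.2 -5.2  0.3]
36 [26.1 -9.2  0.3]
45 [ 31.3 -14.    0.4]
54 [ 35.6 -19.5   0.4]
63 [ 39.  -25.7   0.4]
72 [ 41.5 -32.3   0.4]
81 [ 42.8 -39.3   0.4]
90 [ 43.1 -46.3   0.4]
99 [ 42.2 -53.3   0.4]
108 [ 40.3 -60.1   0.4]
117 [ 37.3 -66.5   0.4]
126 [ 33.4 -72.4   0.4]
135 [ 28.6 -77.6   0.4]
144 [ 23.  -81.9   0.4]
```

```bash
python3 -m jog '[[[7,-0.3,0],[0,0,0],0],[[13.8,-2.3,0],[0,0,0],0],[[20.2,-5.2,0],[0,0,0],0],[[26.1,-9.2,0],[0,0,0],0],[[31.3,-14,0],[0,0,0],0],[[35.6,-19.5,0],[0,0,0],0],[[39,-25.7,0],[0,0,0],0],[[41.5,-32.3,0],[0,0,0],0],[[42.8,-39.3,0],[0,0,0],0],[[43.1,-46.3,0],[0,0,0],0],[[42.2,-53.3,0],[0,0,0],0],[[40.3,-60.1,0],[0,0,0],0],[[37.3,-66.5,0],[0,0,0],0],[[33.4,-72.4,0],[0,0,0],0],[[28.6,-77.6,0],[0,0,0],0],[[23,-81.9,0],[0,0,0],0],[[23,-81.9,0],[0,0,0],0],[[23,-81.9,0],[0,0,0],0]]'; python3 look.py 2; python3 arc.py .5335 -.0657 0 9 18 27 36 45
```

```text
time_s: 5.13
eef_pos: [0.5426, -0.0212, 0.1038]
eef_rot: [-0.001, 0.982, 0.189, 0.001]
wrist_force: [0.4, 4.3, -1.9]
opening: 0.184
r 0.04540370004329347 ang 78.44931612461181
0 [-0.2  0.3  0.3]
9 [-6.4 -3.1  0.3]
18 [-13.   -5.5   0.3]
27 [-20.   -6.8   0.3]
36 [-27.   -7.    0.3]
45 [-34.   -6.1   0.2]
```

View pics/top2z.png

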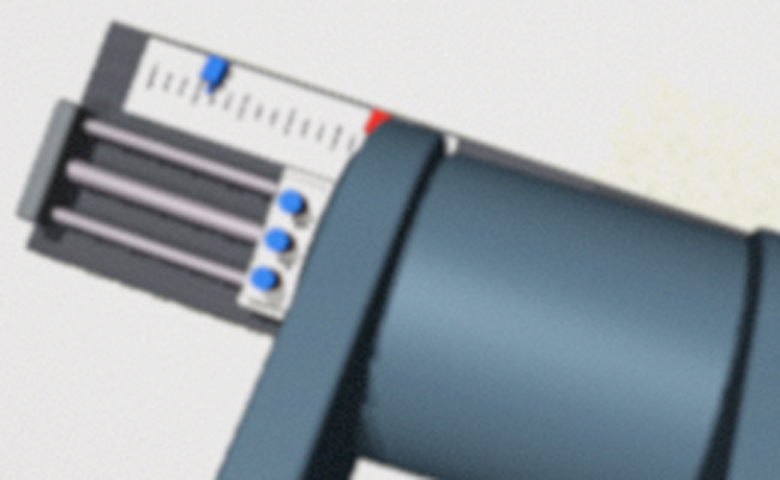

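View pics/scene2z.png

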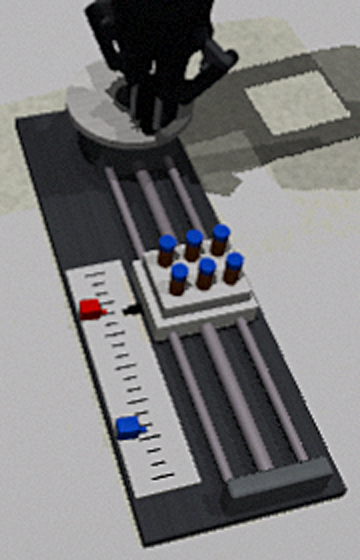

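```bash
cat > zz.py <<'E'
from h import *
import sys
f,x0,y0,w,hh,k,out=sys.argv[1],*map(int,sys.argv[2:7]),sys.argv[7]
p=np.load(f)['p'][y0:y0+hh,x0:x0+w]; c=cv2.resize(p,None,fx=k,fy=k,interpolation=cv2.INTER_CUBIC)
cv2.imwrite(out,np.clip(c[:,:,::-1]*1.9,0,255).astype(np.uint8))
E
python3 zz.py scene2.npz 320 240 60 45 12 pics/s2zz.png; python3 zz.py top0.npz 220 165 60 45 12 pics/t0zz.png;python3 zz.py scene0.npz 320 250 60 45 12 pics/s0zz.png
```

```text
(no output)
```

View pics/s2zz.png

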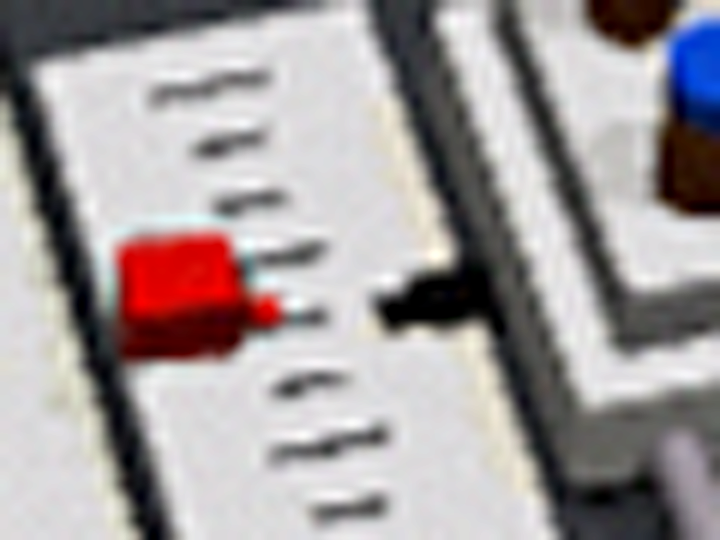

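View pics/t0zz.png

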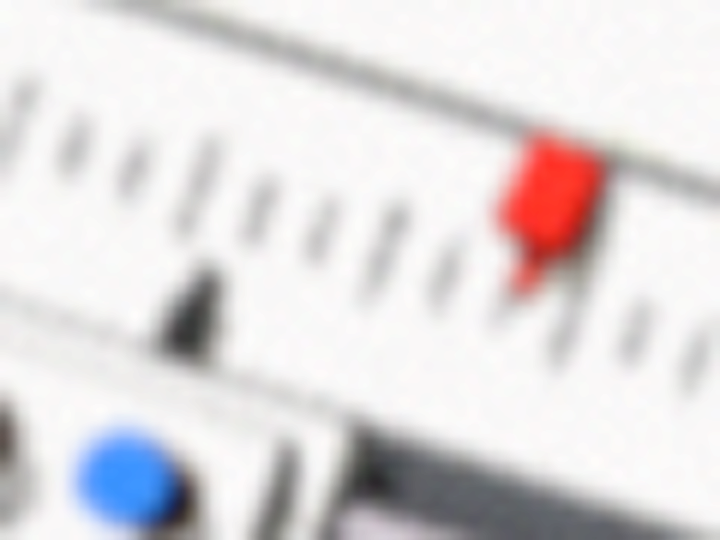

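View pics/s0zz.png

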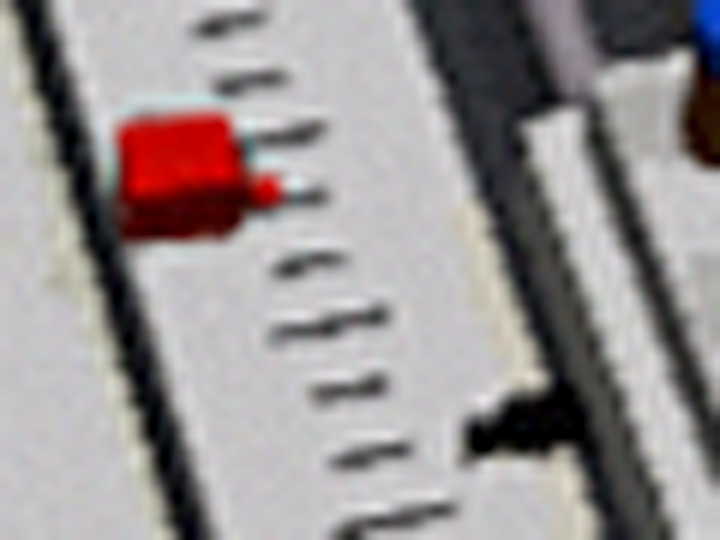

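```bash
cat > m.py <<'E'
from h import *
w=np.array([.5335,-.0657]); 
def stg(P,ang): 
    yd=np.array([np.cos(ang),np.sin(ang)]); xd=np.array([yd[1],-yd[0]]); return np.array([(P[:2]-w)@xd,(P[:2]-w)@yd])*1000
def pk(n,x0,y0,k,x,y,z): return plane(n,[[x0+(x+.5)/k-.5,y0+(y+.5)/k-.5]],z)[0]
if __name__=="__main__":
  # axis direction from two tabs' nibs / base long edges, scene & top
  A=np.radians(72.98)
  e=[pk("scene",290,110,2,145,545,.012),pk("scene",290,110,2,16,120,.012)]; v=e[0]-e[1]; print("edge scene",np.degrees(np.arctan2(v[1],v[0])),np.hypot(*v[:2]))
  for a in [pk("top",220,165,12,210,268,.018),pk("top",220,165,12,515,295,.015),pk("scene",320,250,12,466,443,.018),pk("scene",320,250,12,282,192,.015),pk("scene",320,240,12,378,312,.018),pk("scene",320,240,12,283,312,.015)]: print(stg(a,A))
E
python3 m.py
```

```text
edge scene 72.82296668813055 0.42120434781303406
[ 57.48827711 223.63821388]
[ 68.52074863 179.27227014]
[ 56.18839597 222.64658968]
[ 67.96877169 178.07710384]
[ 56.18104719 183.03380997]
[ 67.83826736 178.10913728]
```

Scene view: nib end (283,312) and pointer tip (378,312) in the crop give a remaining 4.9 mm, which is about 29°.

```bash
python3 arc.py .5335 -.0657 29 | tail -1; python3 -m jog '[[[-3.2,-1.5,0],[0,0,0],0],[[-6.4,-3.1,0],[0,0,0],0],[[-9.6,-4.4,0],[0,0,0],0],[[-13,-5.5,0],[0,0,0],0],[[-16.5,-6.2,0],[0,0,0],0],[[-21.4,-6.9,0],[0,0,0],0],[[-21.4,-6.9,0],[0,0,0],0],[[-21.4,-6.9,0],[0,0,0],0],[[-21.4,-6.9,0],[0,0,0],0]]'; python3 look.py 3; python3 zz.py scene3.npz 320 240 60 45 12 pics/s3zz.png; python3 arc.py .5335 -.0657 0
```

```text
29 [-21.5  -6.9   0.3]
time_s: 5.98
eef_pos: [0.5201, -0.0222, 0.1038]
eef_rot: [-0.001, 0.982, 0.189, 0.001]
wrist_force: [-1.1, 6.6, -0.7]
opening: 0.181
r 0.04548163887655185 ang 107.12055235540605
0 [-0.   0.5  0.3]
```

View pics/s3zz.png

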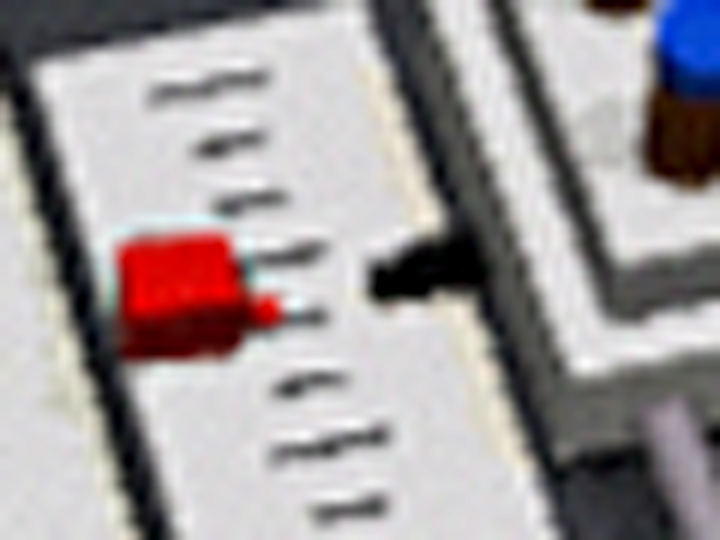

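```bash
cat > caps.py <<'E'
from m import *
import sys
A=np.radians(72.9)
def caps(f):
    p=np.load(f)['p']; N,l,s,ce=cv2.connectedComponentsWithStats(masks(p)['blue'].astype(np.uint8))
    k=[ce[i] for i in range(1,N) if 370<ce[i][0]<430 and 220<ce[i][1]<290 and s[i,4]>25]
    return np.array([stg(q,A) for q in plane("scene",k,.081)])
a=caps("scene0.npz")
for t in sys.argv[1:]:
    b=caps(f"scene{t}.npz"); print(t,len(a),len(b),a.mean(0)-b.mean(0) if len(a)==len(b) else (a,b))
E
python3 caps.py 1 2 3
python3 - <<'E'
from m import *
A=np.radians(72.9)
for a in [pk("scene",320,240,12,370,286,.018),pk("scene",320,240,12,283,312,.015)]: print(stg(a,A))
E
```

```text
1 6 6 [-0.20960204 15.0353339 ]
2 6 6 [-0.24843628 38.92949996]
3 6 6 [-0.22394674 43.75130129]
[ 55.78501536 178.87313317]
[ 67.58951405 178.20368372]
```

```bash
python3 arc.py .5335 -.0657 0 2 4 | tail -2; python3 -m jog '[[[-1.6,0,0],[0,0,0],0],[[-3.2,0.2,0],[0,0,0],0],[[-3.2,0.2,0],[0,0,0],0],[[-3.2,0.2,0],[0,0,0],0],[[-3.2,0.2,0],[0,0,0],0],[[-3.2,0.2,0],[0,0,0],0]]'; python3 look.py 4; python3 caps.py 4;  python3 arc.py .5335 -.0657 0
```

```text
2 [-1.6  0.4  0.3]
4 [-3.2  0.3  0.3]
time_s: 6.58
eef_pos: [0.5176, -0.0231, 0.1038]
eef_rot: [-0.002, 0.982, 0.189, 0.001]
wrist_force: [2.3, 5.2, -2.7]
opening: 0.176
4 6 6 [-0.19744745 44.27485912]
r 0.04551260784847731 ang 110.50607177053661
0 [-0.   0.5  0.3]
```

```bash
python3 -m jog '[[[0,0,0],[0,0,0],0.3],[[0,0,0],[0,0,0],0.5],[[0,0,0],[0,0,0],1],[[0,0,0],[0,0,0],1],[[0,0,0],[0,0,0],1],[[0,0,-30],[0,0,0],1],[[0,0,-65],[0,0,0],1],[[0,0,-80],[0,0,0],1],[[0,0,-80],[0,0,0],1]]'; python3 to.py .645 .085 .16
```

```text
time_s: 7.43
eef_pos: [0.5203, -0.0243, 0.1885]
eef_rot: [0.0, 0.982, 0.189, 0.005]
wrist_force: [0.0, 0.3, -0.1]
opening: 1.004
0.014
[[156.1 -55.3  29.8]] [ 0.52029196 -0.02433613  0.18847396]
```

```bash
python3 -m jog '[[[40,-14,0],[0,0,0],1],[[80,-28,0],[0,0,0],1],[[120,-42,0],[0,0,0],1],[[156,-55,15],[0,0,0],1],[[156,-55,30],[0,0,0],1],[[156,-55,30],[0,0,0],1],[[156,-55,30],[0,0,0],1],[[156,-55,30],[0,0,0],1]]'
cat > wl.py <<'E'
from h import *
import sys
C=get_calibration("wrist");p,d=camera("wrist");np.savez(sys.argv[1]+".npz",p=p,d=d,T=C['world_from_camera']);cv2.imwrite(f"pics/{sys.argv[1]}.png",np.clip(p[:,:,::-1]*1.4,0,255).astype(np.uint8))
E
python3 wl.py w3; python3 look.py 5; python3 caps.py 5
```

```text
time_s: 8.1
eef_pos: [0.6442, 0.084, 0.1596]
eef_rot: [0.0, 0.982, 0.189, 0.004]
wrist_force: [0.4, -0.1, -0.6]
opening: 0.998
5 6 5 (array([[-23.67818042, 208.36774048],
       [ -1.96231197, 208.24207965],
       [ 20.28245482, 208.59679058],
       [-23.92259113, 236.57784187],
       [ -2.02128861, 236.76202166],
       [ 19.91222477, 236.6976203 ]]), array([[-24.05842125, 163.50255601],
       [ -2.12251946, 163.38016241],
       [-24.19612304, 191.85987943],
       [ -2.55462916, 191.87269649],
       [ 20.6282976 , 192.59165932]]))
```

View pics/w3.png

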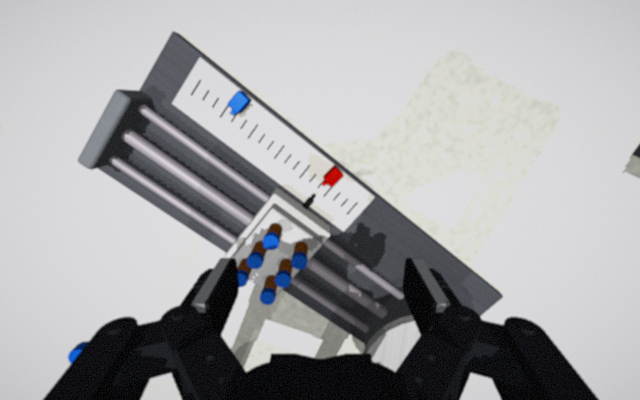

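```bash
python3 zz.py w3.npz 290 155 60 60 10 pics/w3z.png;python3 zz.py scene5.npz 320 240 60 45 12 pics/s5zz.png; python3 zz.py top5.npz 235 165 60 45 12 pics/t5zz.png
```

```text
(no output)
```

View pics/w3z.png

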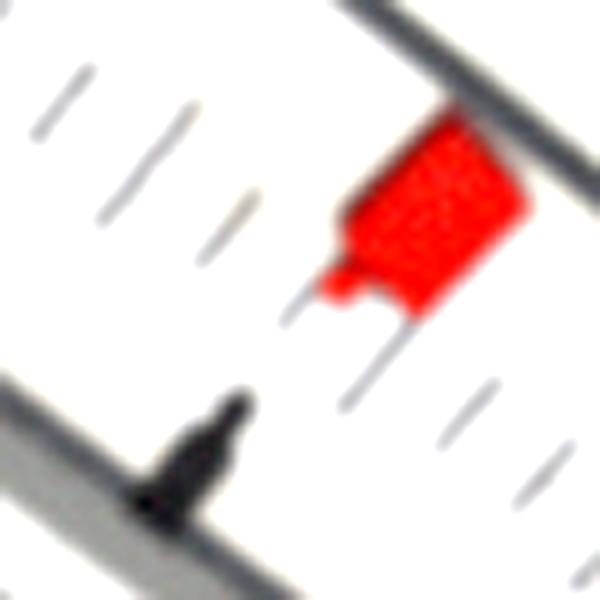

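View pics/s5zz.png

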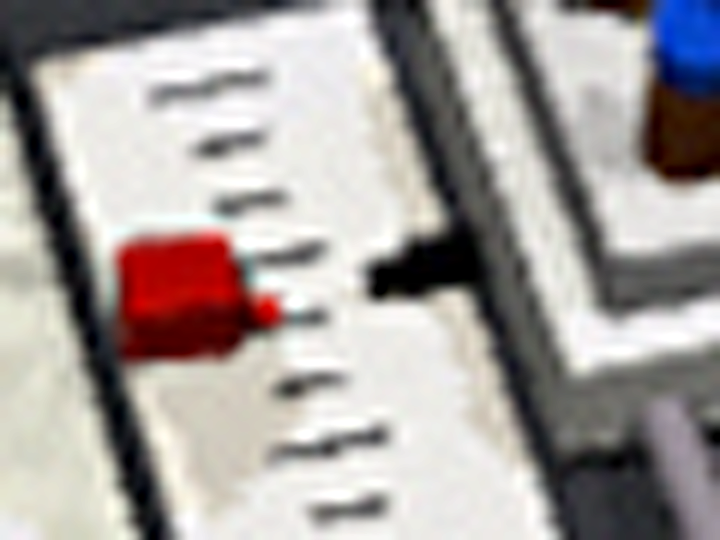

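```bash
cat > wm.py <<'E'
from m import *
import sys
f,x0,y0,k=sys.argv[1],*map(int,sys.argv[2:5]); pts=np.array(list(map(float,sys.argv[5:]))).reshape(-1,2)
C=get_calibration("wrist"); C['world_from_camera']=np.load(f)['T']
u=lambda q:[[x0+(q[0]+.5)/k-.5,y0+(q[1]+.5)/k-.5]]
for ang in (72.8,73.0):
    s=[stg(plane("wrist",u(q),z,C)[0],np.radians(ang)) for q,z in zip(pts,(.018,.015))]; print(ang,s,"ptr-red",s[0][1]-s[1][1])
if len(pts)>2:
    a=plane("wrist",u(pts[2]),.012,C)[0];b=plane("wrist",u(pts[3]),.012,C)[0]; v=b-a; print("tick dir+90",np.degrees(np.arctan2(v[1],v[0]))+90)
E
python3 wm.py w3.npz 290 155 10 248 397 328 292 105 222 195 105
python3 - <<'E'
from m import *
A=np.radians(72.9)
for a in [pk("scene",320,240,12,370,283,.018),pk("scene",320,240,12,283,312,.015)]: print(stg(a,A))
E
```

```text
72.8 [array([ 54.98430883, 177.43312907]), array([ 67.46730221, 177.50292143])] ptr-red -0.06979236607540429
73.0 [array([ 55.60333105, 177.24011703]), array([ 68.086492  , 177.26633519])] ptr-red -0.026218162383912613
tick dir+90 74.12485771311007
[ 55.64825486 178.41128185]
[ 67.58951405 178.20368372]
```

```bash
python3 -m jog '[[[15,0,15],[0,0,0],1],[[30,0,35],[0,0,0],1],[[30,0,35],[0,0,0],1],[[30,0,35],[0,0,0],1],[[30,0,35],[0,0,0],1],[[30,0,35],[0,0,0],1]]'
python3 wl.py w4; python3 zz.py w4.npz 285 165 70 70 10 pics/w4z.png
```

```text
time_s: 8.75
eef_pos: [0.6736, 0.0944, 0.1282]
eef_rot: [0.001, 0.982, 0.188, 0.006]
wrist_force: [0.0, 0.0, 0.7]
opening: 1.005
```

View pics/w4.png

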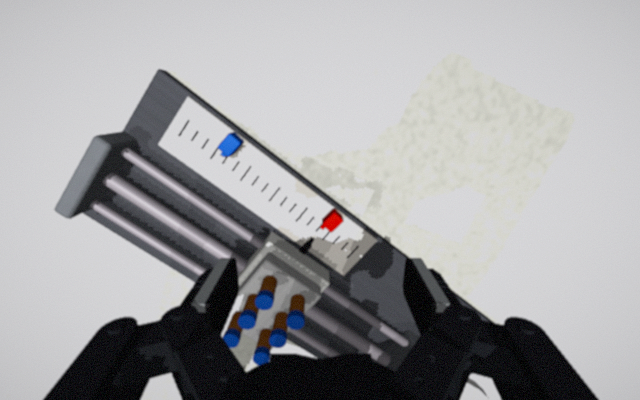

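View pics/w4z.png

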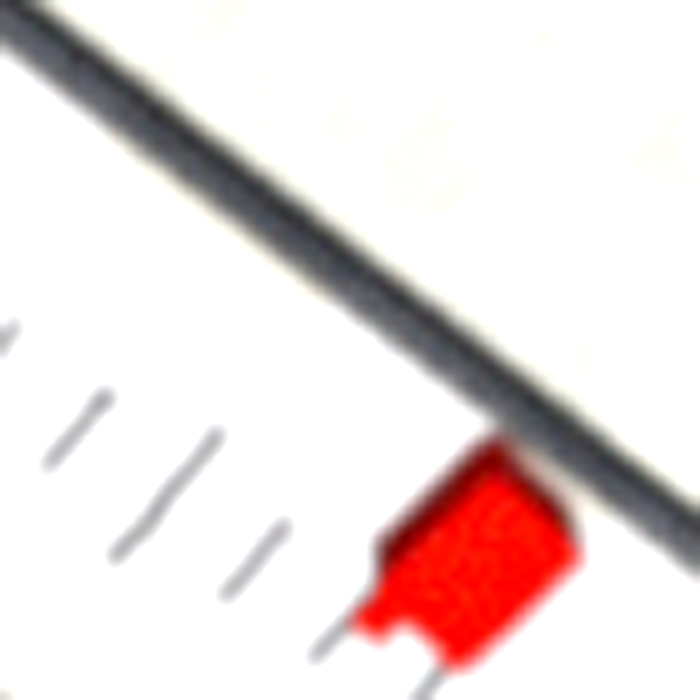

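```bash
python3 zz.py w4.npz 290 210 60 45 12 pics/w4zb.png
```

```text
(no output)
```

View pics/w4zb.png

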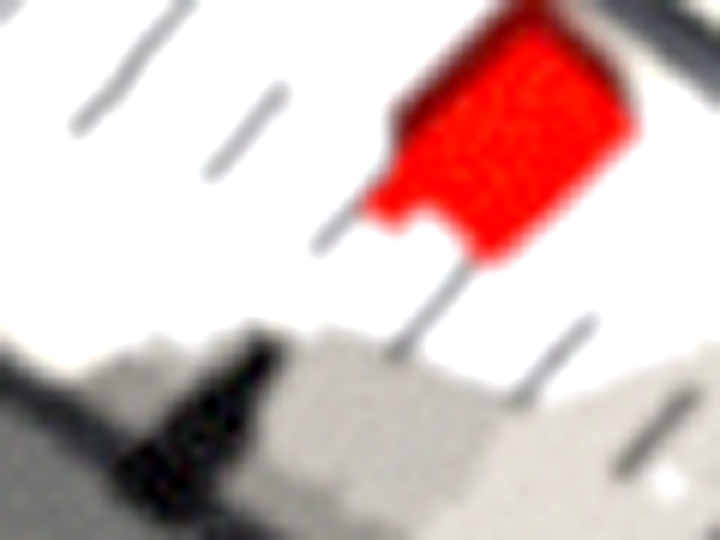

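```bash
python3 wm.py w4.npz 290 210 12 275 338 376 216
```

```text
72.8 [array([ 55.32775621, 177.69724311]), array([ 66.8754489 , 177.20259769])] ptr-red 0.494645425426512
73.0 [array([ 55.94769827, 177.50303061]), array([ 67.49359397, 176.96807923])] ptr-red 0.5349513817029674
```

```bash
python3 -m jog '[[[0,0,-35],[0,0,0],1],[[0,0,-70],[0,0,0],1],[[0,0,-90],[0,0,0],1],[[0,0,-90],[0,0,0],1],[[0,0,-90],[0,0,0],1],[[0,0,-90],[0,0,0],1]]'
python3 look.py 6; python3 wl.py w5; python3 zz.py w5.npz 280 180 70 70 10 pics/w5z.png; python3 caps.py 6
```

```text
time_s: 9.3
eef_pos: [0.672, 0.0943, 0.2183]
eef_rot: [0.001, 0.982, 0.188, 0.007]
wrist_force: [-0.3, 0.4, -0.2]
opening: 1.0
6 6 6 [ 0.42966136 44.78261806]
```

View pics/w5z.png

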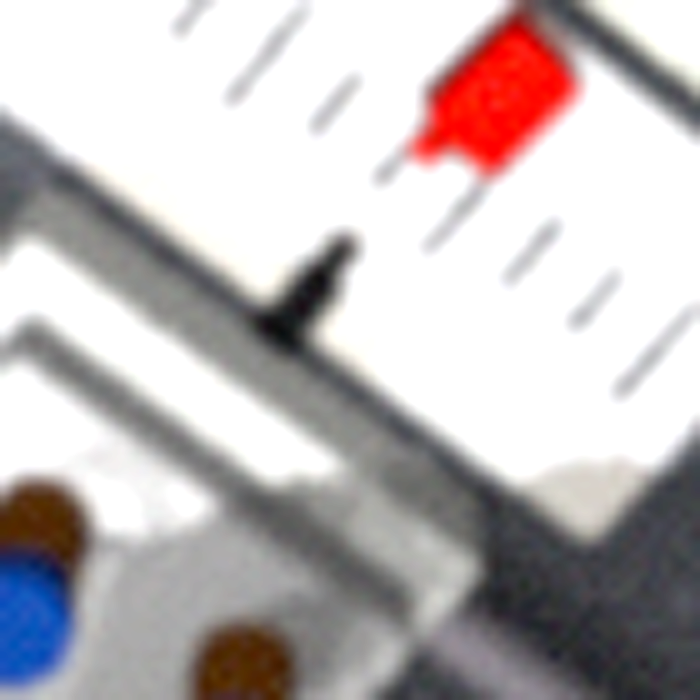

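View pics/scene6z.png

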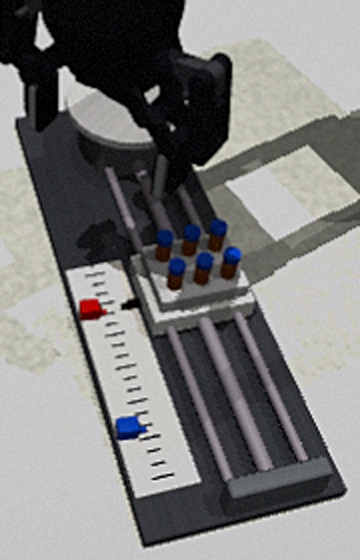

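```bash
python3 wm.py w5.npz 280 180 10 353 238 419 153; python3 -c "
from bench import *
print(hand_in(),get_obs()['time_s'])"
```

```text
72.8 [array([ 55.10681543, 177.45637052]), array([ 67.5666319 , 177.39316716])] ptr-red 0.06320335281282041
73.0 [array([ 55.72591803, 177.26293071]), array([ 68.18543797, 177.15623486])] ptr-red 0.10669584372962504
the job is handed in; nothing more can be done
the job is handed in; nothing more can be done
```

I gripped the handle and cranked the wheel anticlockwise about 267°. The carriage moved about 44.8 mm to the red tab. I then let go, moved the arm clear and handed in just after 9.3 s on the robot's clock.

**Alignment:** pointer minus red tab along the scale, read after letting go:

| Check | Pointer minus red tab (mm) |
|---|---|
| Wrist camera, first view | -0.05 |
| Wrist camera, close view | +0.5 |
| Wrist camera, final view | +0.1 |
| Scene camera | +0.2 |
| Vial-cap travel against the gap measured at the start | about -0.3 |

The checks disagree by up to 0.8 mm, which is about the measuring noise, so I made no further correction. Letting go moved the carriage about 0.5 mm, and these readings include that.

**Forces:** the wrist force stayed under about 8 N at every reading. The gripper was open and touching nothing at hand-in. The carriage was moved only by the handwheel.

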